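# Dispense one dish and slide it aside

## Robot

A 6-joint arm with a two-finger parallel gripper is mounted at the origin on a cart in front of the work surface, level with it; the furniture and walls round the work are solid. World frame = base frame: x ahead of the robot, y to its left, z up, the work surface at z = 0. Lengths are in m, angles in rad, forces in N, time in s.
With the tool pointing down it reaches from about 0.35 to 0.95 m from the base axis. Payload 17.4 kg.
Tool frame: the origin (TCP) lies at the very end of the fingers, on their centre line; the grasp point (between the pads) lies 19 mm behind it (robot.tcp_to_grasp is the distance from the TCP to the grasp point, in m); y points along the fingers, x is the direction in which the jaws open and shut, and the axes are right-handed (so a half turn about y gives the same grasp; the last joint's range is limited). The gripper opens to 93 mm and grips with 3 to 60 N. Pads are 15 mm wide; open, the fingers measure 128 mm over their backs; the gripper's body (75 mm by 188 mm) begins 65 mm behind the grasp point.
Start: joints at [1.231, 0.116, 1.442, -0, 1.584, -0.038], TCP at [0.201, 0.644, 0.219] pointing down, gripper open.
Joint ranges: [-2.83, 2.83], [-0.83, 2.19], [0.07, 2.5], [-1.14, 4.28], [0.01, 3], [-2.97, 2.97]. Speed limits (rad/s): [1.89, 1.89, 2.22, 3.14, 3.14, 3.14].

## Interface

Orientations are given as a unit quaternion [w, x, y, z].
In Python, from bench import robot gives the robot as it stands. The module is installed in compiled form; this text tells all that it offers.
- The arm moves only by the tool carry_out, never from a script. Its argument "plan" is a list of rows, each an object of numbers: "hand": the closure, from -1 (fully open) to 1 (shut); "x", "y", "z": the shift along the world's x, y, z in cm; "wx", "wy", "wz": the turn, a rotation vector about the world's x, y, z in rad. A call has exactly 8 rows; each row shifts and turns the commanded pose from where the row before left it; what a row does not reach is not made up. A row lasts 1/10 s, in which the tool goes at most 50 mm and 8.59 degrees, less where a joint would pass 70% of its speed; a pose out of reach is approached as far as the arm can. A call with a gripper value outside its range is refused whole. The fingers move at their own pace and stop on an object; the grip force is fixed at half the most. Time passes only in rows, so rows that do not move let the fingers close, or fill a call up. It gives the time, the measured TCP pose, the force and the opening at its end, in the units of the state.
- robot.observe(): the state, without advancing time (a new reading comes with each control period).
- robot.read_camera(name): name is "scene" or "top" or "wrist"; returns a dict with "frame" (480x640x3 uint8, red, green, blue), "fx", "fy", "cx", "cy" (pixels), "R" (3x3) and "t" (3): a world point X has camera coordinates R X + t. Camera axes: x right, y down, z forward; pixel columns grow to the right and rows downward; lengths in m; the calibration is good to about 2 mm. A picture is of the moment at which its call begins. There is no depth.
- robot.job_done(): hands the job in, once; it reports no verdict.
Trained networks look in a picture, given as the dict that the camera call returned (one of the last four; its "shot" number tells which), for a name from the list of things; names that differ only in an ending like _2 or _b are one class to them, and where a whole thing is asked for, a point or a joint stands for the part that bears it (a point fixed in the world has none). Each returns a list of dicts, best first, with "p" (0 to 1); they miss things now and then, are a little off and sometimes report something else, mostly with a low value. They report only what shows in the picture. A call takes as long as a camera call.
- robot.outline_of(target, picture): "region" (480x640 bool, what is visible of it) and "uv" ([column, row] in pixels, amid what is visible of it).
- robot.spot_point(target, picture): "uv" ([column, row] in pixels: a listed point, or the origin of a listed thing).
The state is a dict: "clock": time; "joints": joint angles; "joint_vel": joint speeds; "tau": joint torques, N m; "tool_pos": TCP position; "ee_rot": TCP orientation; "ft_force": force on the tool from outside, world axes, zero at the start; "moment": the same for the moment, N m; "width": finger opening in m.
Only numpy, scipy, OpenCV 4.12 (cv2) and the standard library are available. Lean on these libraries where they do the work, as an engineer would, in place of code of your own. Each camera call takes 0.05 s, during which the arm holds its last target. There are 200 camera calls.

## Task

Press the plunger of the dish dispenser once, all the way down, and let it come back up, so that a single Petri dish is pushed out of the outlet. Then push that dish with the fingertips along the desk, without picking it up, until it stands wholly between the two rails of the parking lane beside the dispenser. The other dishes stay in the magazine, and the things standing around stay where they are.

Things in the scene. Friction and masses are not known exactly. Their poses are not given: they have to be found in the camera images.
- dispenser: Grey dish dispenser fixed to the desk, 158 mm long (x), 73 mm wide (99 mm over its 5 mm high feet), 70 mm high; place and yaw vary. Origin on the desk under the magazine's centre; x points from the outlet back to the housing, z up. The magazine (x -36 to +32 mm) is open above and holds four stacked dishes; the housing with the plunger is behind it (x +32 to +122 mm).
- outlet (a point): Point on the desk where the centre of the dispensed dish comes to lie (a few mm farther if pressed fast): 83 mm in front (-x) of the dispenser's origin. The lowest dish leaves straight along -x through the 20 mm high gap under the magazine's front. When the plunger is up again the next dish drops to the desk inside, so a second press would push out a second dish.
- plunger (a joint): Plunger travel in m: 0 up (rest), 0.028 fully down. It moves straight down, springs back up by itself and needs about 2.5 N to start and 5 N at the bottom, a little more if pressed fast. It drives a hidden blade that pushes the dish 3 times as far.
- plunger_top (a point): Centre of the top face of the plunger's black mushroom head (40 mm diameter); 106 mm above the desk when up, 78 mm when down; 73 mm behind the dispenser's origin (its +x).
- dish_0: Lowest dish of the stack, the one to be dispensed: closed round white Petri dish (lid fast on it), 60 mm diameter, 15 mm high, about 16 g. Origin at the centre of its underside.
- dish_1: The next dish up, same size and form; must stay in the magazine.
- dish_2: Third dish from below, same; must stay in the magazine.
- dish_3: Top dish, same; must stay in the magazine.
- lane: Parking lane fixed to the desk, left or right of the outlet (varies): two parallel aluminium rails along its y axis, 110 mm long, 12 mm high, 8 mm thick, 84 mm apart inside, with 22 mm flared lead-ins, open at both ends. The sheet under them has no edge to catch. Origin on the desk in its middle; x across, y along the rails (roughly across the outlet direction), z up. About 155 mm from the outlet.
- well_plate: Bystander: white 96-well plate 86x128x16 mm lying loose on the other side of the outlet. Origin at the centre of its underside.
- vial: Bystander: clear screw-cap vial standing upright and loose beside the dispenser's housing, 13 mm diameter, 47 mm high. Origin at the centre of its underside.
- label_box: Bystander: flat yellow and red carton of labels, 58x85x16 mm, lying loose to the left. Origin at the centre of its underside.

How it is judged:
By the outcome, as a careful person would: the job done as asked, in the order asked, and still so for the second after the job is handed in, with the robot touching nothing.
It also fails if it takes over 48 s, if anything falls off the work surface, if the arm or the gripper's body presses on something with over 40 N, if the wrist force passes 120 N, or if a joint passes its speed limit or range.

## Working session

There is one attempt and no reset: what is moved stays moved. The work goes in short steps, Python scripts to look and compute and a tool call to move; the robot and the scene stay as the last step left them, time stands still between calls to the robot, and variables do not carry over. Pictures are saved under pics/ and viewed, about 8 in all and at most 12, crops included, and the job is handed in when it is done.

Besides the shell and the picture viewer there is one more tool, called after "Call:" by a JSON object that holds its "method" and its "body", one argument or row to a line. carry_out: Moves the arm, as the interface text tells. Its arguments: {"type":"object","properties":{"plan":{"type":"array","items":{"type":"object","properties":{"hand":{"type":"number"},"x":{"type":"number"},"y":{"type":"number"},"z":{"type":"number"},"wx":{"type":"number"},"wy":{"type":"number"},"wz":{"type":"number"}}}}},"required":["plan"]}

```bash
mkdir -p pics; cat > h.py <<'E'
import numpy as np, cv2
from bench import robot
def ray(p,uv,z):
    R=np.array(p["R"]);t=np.array(p["t"]);d=R.T@np.array([(uv[0]-p["cx"])/p["fx"],(uv[1]-p["cy"])/p["fy"],1]);c=-R.T@t
    return c+d*(z-c[2])/d[2]
def proj(p,X):
    q=np.array(p["R"])@np.array(X)+p["t"];return np.array([q[0]/q[2]*p["fx"]+p["cx"],q[1]/q[2]*p["fy"]+p["cy"]])
def save(p,n): cv2.imwrite(f"pics/{n}.png",p["frame"][:,:,::-1])
E
python3 - <<'E'
from h import *
s=robot.observe();print({k:np.round(v,3) for k,v in s.items()})
H={"dispenser":0,"outlet":0,"plunger_top":.106,"lane":0,"well_plate":0,"vial":0,"label_box":0}
for c in("top","scene"):
    p=robot.read_camera(c);save(p,c)
    print(c,np.round(-np.array(p["R"]).T@p["t"],3))
    for n,z in H.items():
        for d in robot.spot_point(n,p)[:2]: print(n,round(d["p"],2),np.round(d["uv"]),np.round(ray(p,d["uv"],z),3))
E
```

```text
{'clock': np.float64(0.0), 'joints': array([ 1.231,  0.116,  1.442, -0.   ,  1.584, -0.038]), 'joint_vel': array([ 0.001,  0.001,  0.   ,  0.001, -0.002,  0.   ]), 'tau': array([ 0.0000e+00, -7.2123e+01, -6.2263e+01,  7.8000e-02,  2.4000e-02,
       -0.0000e+00]), 'tool_pos': array([0.201, 0.644, 0.218]), 'ee_rot': array([-0.569,  0.57 ,  0.419, -0.419]), 'ft_force': array([-0.241,  0.24 ,  0.289]), 'moment': array([ 0.045,  0.035, -0.03 ]), 'width': np.float64(0.093)}
top [0.447 0.218 1.082]
dispenser 0.94 [374. 254.] [0.575 0.073 0.   ]
plunger_top 0.8 [385. 217.] [0.639 0.065 0.106]
plunger_top 0.37 [198. 290.] [0.485 0.434 0.106]
lane 0.85 [438. 308.] [ 0.458 -0.067  0.   ]
well_plate 0.92 [296. 281.] [0.513 0.245 0.   ]
well_plate 0.74 [384. 216.] [0.661 0.051 0.   ]
vial 0.52 [314. 221.] [0.648 0.207 0.   ]
label_box 0.9 [197. 291.] [0.488 0.459 0.   ]
scene [-0.082 -0.458  0.545]
dispenser 0.56 [368. 326.] [0.567 0.076 0.   ]
plunger_top 0.74 [401. 265.] [0.638 0.066 0.106]
lane 0.91 [392. 383.] [ 0.473 -0.059  0.   ]
lane 0.68 [370. 320.] [0.584 0.086 0.   ]
well_plate 0.77 [292. 301.] [0.521 0.236 0.   ]
vial 0.53 [348. 287.] [0.645 0.202 0.   ]
label_box 0.9 [216. 270.] [0.48  0.447 0.   ]
```

View pics/top.png

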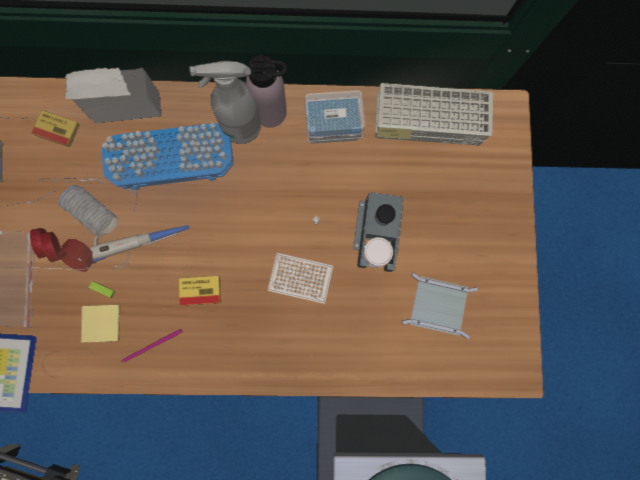

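View pics/scene.png

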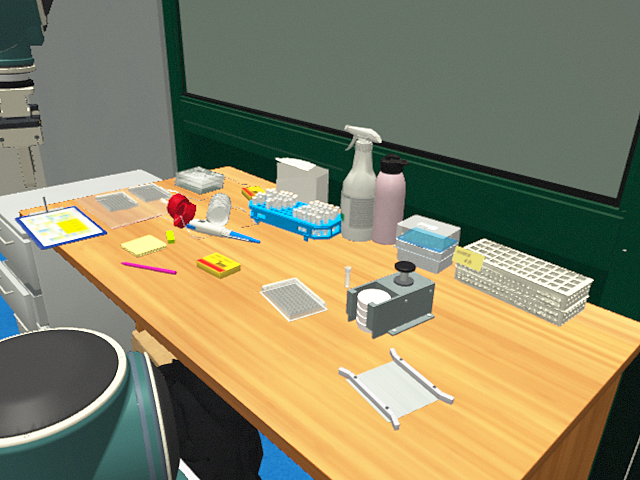

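The top view shows the dispenser at about (379,232), with the plunger head at (385,214) and the stack at (378,252). The lane is at (439,306), on the robot's right. The plate is at (300,278) and the vial at (316,220). The scene view agrees. Next I'll refine the yaws with a model overlay.

```bash
python3 - <<'E'
from h import *
from scipy.optimize import minimize
P=[robot.read_camera(c) for c in("top","scene")]
def reg(n):
    return [max(robot.outline_of(n,p),key=lambda d:d["p"])["region"] for p in P]
def box(x0,x1,y0,y1,z0,z1): return np.array([[x,y,z] for x in(x0,x1) for y in(y0,y1) for z in(z0,z1)],float)
lane=[[box(-.054,.054,-.055,.055,0,.012)]]
disp=[[box(-.036,.122,-.0365,.0365,0,.07)]]
def T(q,B):
    c,s=np.cos(q[2]),np.sin(q[2]);return B@np.array([[c,-s,0],[s,c,0],[0,0,1]]).T+[q[0],q[1],0]
S=4
def sil(q,boxes,p):
    m=np.zeros((480*S,640*S),np.uint8)
    for b in boxes:
        u=np.array([proj(p,X) for X in T(q,b)])*S+S/2
        cv2.fillConvexPoly(m,cv2.convexHull(u.astype(np.int32)),1)
    return cv2.resize(m.astype(np.float32),(640,480),interpolation=cv2.INTER_AREA)
for n,bx,q0 in(("lane",lane[0],[.465,-.063,-.21]),("dispenser",disp[0],[.571,.0745,-.13])):
    rs=reg(n)
    if n=="lane": rs=[cv2.fillConvexPoly(np.zeros((480,640),np.uint8),cv2.convexHull(cv2.findNonZero(r.astype(np.uint8))),1) for r in rs]
    for use in ([0],[1],[0,1]):
        f=lambda q:sum(np.abs(sil(q,bx,P[i])-rs[i]).sum() for i in use)
        r=minimize(f,q0,method="Nelder-Mead",options=dict(initial_simplex=np.array(q0)+np.array([[0,0,0],[.01,0,0],[0,.01,0],[0,0,.1]]),xatol=1e-4))
        print(n,use,np.round(r.x,4),r.fun, [int(x.sum()) for x in rs])
    globals()[n+"q"]=r.x
p=P[0];x0,y0=340,170;im=cv2.resize(p["frame"][y0:y0+170,x0:x0+160,::-1],None,fx=3.5,fy=3.5,interpolation=cv2.INTER_CUBIC)
def dr(pts,col):
    u=np.array([(proj(p,X)-[x0,y0]+.5)*3.5 for X in pts]).astype(int);cv2.polylines(im,[u],True,col,1)
sq=lambda a,b,c,d,z:np.array([[a,c,z],[b,c,z],[b,d,z],[a,d,z]])
dr(T(laneq,sq(-.042,.042,-.055,.055,.012)),(0,0,255));dr(T(laneq,sq(-.05,.05,-.055,.055,.012)),(0,0,255))
dr(T(dispenserq,sq(-.036,.122,-.0365,.0365,.07)),(0,255,0))
a=np.linspace(0,6.28,40)
dr(T(dispenserq,np.c_[.073+.02*np.cos(a),.02*np.sin(a),0*a+.106]),(255,0,255))
dr(T(dispenserq,np.c_[-.083+.03*np.cos(a),.03*np.sin(a),0*a]),(255,255,0))
cv2.imwrite("pics/ov.png",im)
for n in("well_plate","vial"):
    r=reg(n)[0].astype(np.uint8);print(n,[np.round(ray(p,u,.016)[:2],3) for u in cv2.boxPoints(cv2.minAreaRect(cv2.findNonZero(r)))])
E
```

```text
lane [0] [ 0.4667 -0.0615 -0.2134] 846.6875 [3471, 5204]
lane [1] [ 0.46   -0.0851 -0.2134] 1145.125 [3471, 5204]
lane [0, 1] [ 0.4608 -0.0855 -0.2089] 1995.3125 [3471, 5204]
dispenser [0] [ 0.5749  0.0716 -0.1179] 1185.875 [2537, 4022]
dispenser [1] [ 0.5741  0.0716 -0.1097] 1230.8125 [2537, 4022]
dispenser [0, 1] [ 0.5745  0.0714 -0.1102] 2417.0625 [2537, 4022]
well_plate [array([0.491, 0.304]), array([0.574, 0.288]), array([0.548, 0.165]), array([0.465, 0.182])]Traceback (most recent call last):
  File "<stdin>", line 37, in <module>
  File "<stdin>", line 5, in reg
ValueError: max() iterable argument is empty
```

View pics/ov.png

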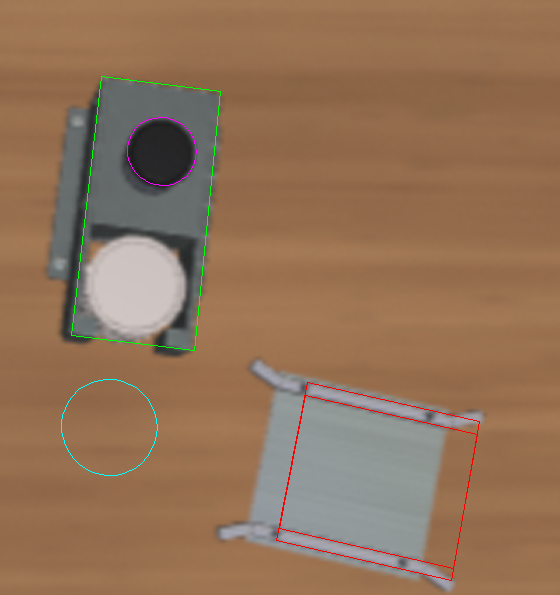

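Call:
{"method": "carry_out", "body": {
  "plan": [
    {"hand": 1,"x": 2.8,"y": -3.6,"wz": -0.0925},
    {"hand": 1,"x": 2.8,"y": -3.6,"wz": -0.0925},
    {"hand": 1,"x": 2.8,"y": -3.6,"wz": -0.0925},
    {"hand": 1,"x": 2.8,"y": -3.6,"wz": -0.0925},
    {"hand": 1,"x": 2.8,"y": -3.6,"wz": -0.0925},
    {"hand": 1,"x": 2.8,"y": -3.6,"wz": -0.0925},
    {"hand": 1,"x": 2.8,"y": -3.6,"wz": -0.0925},
    {"hand": 1,"x": 2.8,"y": -3.6,"wz": -0.0925}
  ]
}}

```text
invalid input at $.plan[0]: expected keys hand, x, y, z, wx, wy, wz
```

Call:
{"method": "carry_out", "body": {
  "plan": [
    {"hand": 1,"x": 2.8,"y": -3.6,"wz": -0.0925},
    {"hand": 1,"x": 2.8,"y": -3.6,"wz": -0.0925},
    {"hand": 1,"x": 2.8,"y": -3.6,"wz": -0.0925},
    {"hand": 1,"x": 2.8,"y": -3.6,"wz": -0.0925},
    {"hand": 1,"x": 2.8,"y": -3.6,"wz": -0.0925},
    {"hand": 1,"x": 2.8,"y": -3.6,"wz": -0.0925},
    {"hand": 1,"x": 2.8,"y": -3.6,"wz": -0.0925},
    {"hand": 1,"x": 2.8,"y": -3.6,"wz": -0.0925}
  ]
}}

```text
invalid input at $.plan[0]: expected keys hand, x, y, z, wx, wy, wz
```

Call:
{"method": "carry_out", "body": {
  "plan": [
    {"hand": 1,"x": 2.8,"y": -3.6,"z": 0,"wx": 0,"wy": 0,"wz": -0.0925},
    {"hand": 1,"x": 2.8,"y": -3.6,"z": 0,"wx": 0,"wy": 0,"wz": -0.0925},
    {"hand": 1,"x": 2.8,"y": -3.6,"z": 0,"wx": 0,"wy": 0,"wz": -0.0925},
    {"hand": 1,"x": 2.8,"y": -3.6,"z": 0,"wx": 0,"wy": 0,"wz": -0.0925},
    {"hand": 1,"x": 2.8,"y": -3.6,"z": 0,"wx": 0,"wy": 0,"wz": -0.0925},
    {"hand": 1,"x": 2.8,"y": -3.6,"z": 0,"wx": 0,"wy": 0,"wz": -0.0925},
    {"hand": 1,"x": 2.8,"y": -3.6,"z": 0,"wx": 0,"wy": 0,"wz": -0.0925},
    {"hand": 1,"x": 2.8,"y": -3.6,"z": 0,"wx": 0,"wy": 0,"wz": -0.0925}
  ]
}}

```text
clock: 2.05
tool_pos: [0.4254, 0.3549, 0.2189]
ee_rot: [0.683, -0.683, -0.184, 0.183]
ft_force: [0.2, 1.2, -1.3]
width: 0.0336
```

Call:
{"method": "carry_out", "body": {
  "plan": [
    {"hand": 1,"x": 2.8,"y": -3.6,"z": 0,"wx": 0,"wy": 0,"wz": -0.0925},
    {"hand": 1,"x": 2.8,"y": -3.6,"z": 0,"wx": 0,"wy": 0,"wz": -0.0925},
    {"hand": 1,"x": 2.8,"y": -3.6,"z": 0,"wx": 0,"wy": 0,"wz": -0.0925},
    {"hand": 1,"x": 2.8,"y": -3.6,"z": 0,"wx": 0,"wy": 0,"wz": -0.0925},
    {"hand": 1,"x": 2.8,"y": -3.6,"z": 0,"wx": 0,"wy": 0,"wz": -0.0925},
    {"hand": 1,"x": 2.8,"y": -3.6,"z": 0,"wx": 0,"wy": 0,"wz": -0.0925},
    {"hand": 1,"x": 2.8,"y": -3.6,"z": 0,"wx": 0,"wy": 0,"wz": -0.0925},
    {"hand": 1,"x": 2.8,"y": -3.6,"z": 0,"wx": 0,"wy": 0,"wz": -0.0925}
  ]
}}

```text
clock: 2.85
tool_pos: [0.6496, 0.0667, 0.2188]
ee_rot: [0.703, -0.703, 0.076, -0.076]
ft_force: [0.3, 0.1, -0.3]
width: 0.0005
```

```bash
python3 - <<'E'
from h import *
p=robot.read_camera("wrist");save(p,"w1");print(np.round(-np.array(p["R"]).T@p["t"],3))
for n,z in (("plunger_top",.106),("dispenser",0),("lane",0),("vial",0)):
    for d in robot.spot_point(n,p)[:2]: print(n,round(d["p"],2),np.round(d["uv"]),np.round(ray(p,d["uv"],z),4))
q=robot.observe()["tool_pos"];print(q,proj(p,[.647,.0634,.106]))
E
```

```text
[0.665 0.133 0.386]
plunger_top 0.62 [313. 237.] [0.6463 0.0661 0.106 ]
vial 0.65 [278.  59.] [0.6439 0.2045 0.    ]
[0.64842998 0.06867302 0.2184714 ] [315.07864707 240.12711951]
```

View pics/w1.png

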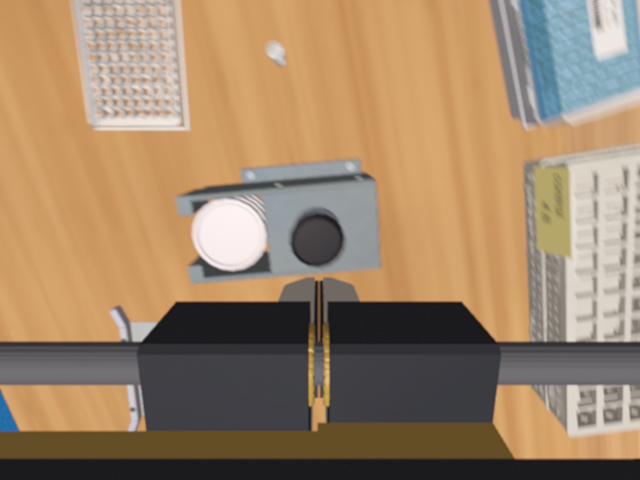

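The plunger head shows at px (318,239), about (0.647, 0.064). The tool is over it, so I go down and press.

Call:
{"method": "carry_out", "body": {
  "plan": [
    {"hand": 1,"x": 0,"y": -0.4,"z": -1.5,"wx": 0,"wy": 0,"wz": 0},
    {"hand": 1,"x": 0,"y": 0,"z": -2.0,"wx": 0,"wy": 0,"wz": 0},
    {"hand": 1,"x": 0,"y": 0,"z": -2.0,"wx": 0,"wy": 0,"wz": 0},
    {"hand": 1,"x": 0,"y": 0,"z": -2.0,"wx": 0,"wy": 0,"wz": 0},
    {"hand": 1,"x": 0,"y": 0,"z": -1.5,"wx": 0,"wy": 0,"wz": 0},
    {"hand": 1,"x": 0,"y": 0,"z": -1.0,"wx": 0,"wy": 0,"wz": 0},
    {"hand": 1,"x": 0,"y": 0,"z": -0.6,"wx": 0,"wy": 0,"wz": 0},
    {"hand": 1,"x": 0,"y": 0,"z": 0,"wx": 0,"wy": 0,"wz": 0}
  ]
}}

```text
clock: 3.9
tool_pos: [0.6484, 0.0646, 0.1121]
ee_rot: [-0.703, 0.703, -0.075, 0.074]
ft_force: [-0.3, 0.5, 0.2]
width: 0.0005
```

Call:
{"method": "carry_out", "body": {
  "plan": [
    {"hand": 1,"x": 0,"y": 0,"z": -0.4,"wx": 0,"wy": 0,"wz": 0},
    {"hand": 1,"x": 0,"y": 0,"z": -0.4,"wx": 0,"wy": 0,"wz": 0},
    {"hand": 1,"x": 0,"y": 0,"z": -0.4,"wx": 0,"wy": 0,"wz": 0},
    {"hand": 1,"x": 0,"y": 0,"z": -0.4,"wx": 0,"wy": 0,"wz": 0},
    {"hand": 1,"x": 0,"y": 0,"z": -0.4,"wx": 0,"wy": 0,"wz": 0},
    {"hand": 1,"x": 0,"y": 0,"z": -0.4,"wx": 0,"wy": 0,"wz": 0},
    {"hand": 1,"x": 0,"y": 0,"z": -0.4,"wx": 0,"wy": 0,"wz": 0},
    {"hand": 1,"x": 0,"y": 0,"z": -0.4,"wx": 0,"wy": 0,"wz": 0}
  ]
}}

```text
clock: 4.7
tool_pos: [0.6491, 0.0645, 0.0814]
ee_rot: [0.703, -0.703, 0.074, -0.075]
ft_force: [0.0, -0.6, 7.1]
width: 0.0004
```

Close to the bottom. A few more millimetres in small steps, then I check the force.

Call:
{"method": "carry_out", "body": {
  "plan": [
    {"hand": 1,"x": 0,"y": 0,"z": -0.2,"wx": 0,"wy": 0,"wz": 0},
    {"hand": 1,"x": 0,"y": 0,"z": -0.1,"wx": 0,"wy": 0,"wz": 0},
    {"hand": 1,"x": 0,"y": 0,"z": -0.1,"wx": 0,"wy": 0,"wz": 0},
    {"hand": 1,"x": 0,"y": 0,"z": 0,"wx": 0,"wy": 0,"wz": 0},
    {"hand": 1,"x": 0,"y": 0,"z": 0,"wx": 0,"wy": 0,"wz": 0},
    {"hand": 1,"x": 0,"y": 0,"z": 0,"wx": 0,"wy": 0,"wz": 0},
    {"hand": 1,"x": 0,"y": 0,"z": 0,"wx": 0,"wy": 0,"wz": 0},
    {"hand": 1,"x": 0,"y": 0,"z": 0,"wx": 0,"wy": 0,"wz": 0}
  ]
}}

```text
clock: 5.5
tool_pos: [0.6492, 0.0645, 0.0782]
ee_rot: [0.703, -0.703, 0.074, -0.075]
ft_force: [-3.1, -1.2, 11.8]
width: 0.0006
```

11.8 N at z=0.078 means the plunger is on its stop. Now the release.

Call:
{"method": "carry_out", "body": {
  "plan": [
    {"hand": 1,"x": 0,"y": 0,"z": 0.4,"wx": 0,"wy": 0,"wz": 0},
    {"hand": 1,"x": 0,"y": 0,"z": 0.6,"wx": 0,"wy": 0,"wz": 0},
    {"hand": 1,"x": 0,"y": 0,"z": 0.8,"wx": 0,"wy": 0,"wz": 0},
    {"hand": 1,"x": 0,"y": 0,"z": 1.0,"wx": 0,"wy": 0,"wz": 0},
    {"hand": 1,"x": 0,"y": 0,"z": 2.0,"wx": 0,"wy": 0,"wz": 0},
    {"hand": 1,"x": 0,"y": 0,"z": 3.0,"wx": 0,"wy": 0,"wz": 0},
    {"hand": 1,"x": 0,"y": 0,"z": 3.0,"wx": 0,"wy": 0,"wz": 0},
    {"hand": 1,"x": 0,"y": 0,"z": 0,"wx": 0,"wy": 0,"wz": 0}
  ]
}}

```text
clock: 6.3
tool_pos: [0.6499, 0.0646, 0.1901]
ee_rot: [0.704, -0.703, 0.072, -0.077]
ft_force: [0.4, 0.3, 0.6]
width: 0.0002
```

Call:
{"method": "carry_out", "body": {
  "plan": [
    {"hand": 0.45,"x": -2.2,"y": 1.5,"z": 0,"wx": 0,"wy": 0,"wz": 0},
    {"hand": 0.45,"x": -2.2,"y": 1.5,"z": 0,"wx": 0,"wy": 0,"wz": 0},
    {"hand": 0.45,"x": -2.2,"y": 1.5,"z": 0,"wx": 0,"wy": 0,"wz": 0},
    {"hand": 0.45,"x": -2.2,"y": 1.5,"z": 0,"wx": 0,"wy": 0,"wz": 0},
    {"hand": 0.45,"x": -2.2,"y": 1.5,"z": 0,"wx": 0,"wy": 0,"wz": 0},
    {"hand": 0.45,"x": -2.2,"y": 0,"z": 0,"wx": 0,"wy": 0,"wz": 0},
    {"hand": 0.45,"x": -2.0,"y": 0,"z": 0,"wx": 0,"wy": 0,"wz": 0},
    {"hand": 0.45,"x": 0,"y": 0,"z": 0,"wx": 0,"wy": 0,"wz": 0}
  ]
}}

```text
clock: 7.1
tool_pos: [0.4951, 0.1397, 0.185]
ee_rot: [0.703, -0.703, 0.074, -0.074]
ft_force: [-0.3, -0.2, 0.3]
width: 0.025
```

```bash
python3 - <<'E'
from h import *
for c in("top","wrist","scene"):
    p=robot.read_camera(c);save(p,c+"2")
    for n,z in (("dish_0",0),("dispenser",0),("lane",0),("plunger_top",.106),("well_plate",0)):
        for d in robot.spot_point(n,p)[:3]: print(c,n,round(d["p"],2),np.round(d["uv"]),np.round(ray(p,d["uv"],z),4))
s=robot.observe();print(s["tool_pos"],s["width"],s["clock"])
a=cv2.imread("pics/top2.png")[160:360,270:500];cv2.imwrite("pics/c2.png",np.hstack([cv2.resize(a,(400,348)),cv2.resize(cv2.imread("pics/wrist2.png"),(400,300)) if 0 else cv2.copyMakeBorder(cv2.resize(cv2.imread("pics/wrist2.png"),(400,300)),0,48,0,0,0)]))
E
```

```text
top lane 0.97 [438. 305.] [ 0.4651 -0.0681  0.    ]
top plunger_top 0.69 [386. 213.] [0.6468 0.0634 0.106 ]
top well_plate 0.7 [301. 280.] [0.5138 0.2339 0.    ]
wrist dish_0 0.94 [429. 280.] [0.5842 0.0587 0.    ]
wrist dish_0 0.57 [328. 278.] [0.4941 0.081  0.    ]
wrist dispenser 0.91 [418. 267.] [0.5764 0.0738 0.    ]
wrist lane 0.63 [332. 421.] [ 0.4671 -0.0697  0.    ]
wrist plunger_top 0.75 [333. 422.] [0.4808 0.0128 0.106 ]
wrist plunger_top 0.74 [569. 309.] [0.6487 0.0646 0.106 ]
wrist well_plate 0.72 [319.  93.] [0.5193 0.2389 0.    ]
wrist well_plate 0.57 [325. 276.] [0.4918 0.0831 0.    ]
scene dish_0 0.9 [338. 341.] [0.4907 0.0782 0.    ]
scene dish_0 0.9 [374. 307.] [0.6275 0.1127 0.    ]
scene dish_0 0.61 [374. 316.] [0.6005 0.0909 0.    ]
scene dispenser 0.82 [369. 327.] [0.5645 0.0714 0.    ]
scene dispenser 0.28 [371. 315.] [0.5987 0.0959 0.    ]
scene dispenser 0.17 [216. 273.] [0.4735 0.4387 0.    ]
scene plunger_top 0.74 [402. 265.] [0.6408 0.0664 0.106 ]
scene plunger_top 0.62 [374. 321.] [ 0.4561 -0.0259  0.106 ]
scene well_plate 0.9 [291. 301.] [0.517  0.2372 0.    ]
[0.49662386 0.1394936  0.18464942] 0.025569420000458715 8.0
```

View pics/c2.png

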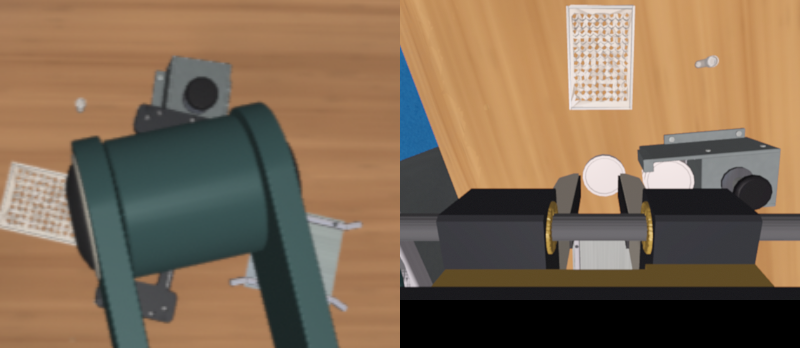

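The right panel (wrist view) shows one dish out at about (605,175), a white stack still in the magazine, and the plunger up. All estimates put the dish near (0.493, 0.081) and the lane near (0.466, -0.068). I go down behind the dish.

Call:
{"method": "carry_out", "body": {
  "plan": [
    {"hand": 0.45,"x": 0.8,"y": -0.2,"z": -3,"wx": 0,"wy": 0,"wz": 0},
    {"hand": 0.45,"x": 0,"y": 0,"z": -3,"wx": 0,"wy": 0,"wz": 0},
    {"hand": 0.45,"x": 0,"y": 0,"z": -3,"wx": 0,"wy": 0,"wz": 0},
    {"hand": 0.45,"x": 0,"y": 0,"z": -2.5,"wx": 0,"wy": 0,"wz": 0},
    {"hand": 0.45,"x": 0,"y": 0,"z": -2,"wx": 0,"wy": 0,"wz": 0},
    {"hand": 0.45,"x": 0,"y": 0,"z": -1,"wx": 0,"wy": 0,"wz": 0},
    {"hand": 0.45,"x": 0,"y": 0,"z": -0.5,"wx": 0,"wy": 0,"wz": 0},
    {"hand": 0.45,"x": 0,"y": 0,"z": 0,"wx": 0,"wy": 0,"wz": 0}
  ]
}}

```text
clock: 8.8
tool_pos: [0.5047, 0.1375, 0.0348]
ee_rot: [-0.703, 0.703, -0.074, 0.074]
ft_force: [0.2, 0.8, 0.8]
width: 0.0256
```

```bash
python3 - <<'E'
from h import *
p=robot.read_camera("wrist");save(p,"w3")
s=robot.observe();print(s["tool_pos"],s["width"],s["clock"],s["ft_force"])
for n,z in (("dish_0",0),("lane",0)):
    for d in robot.spot_point(n,p)[:3]: print(n,round(d["p"],2),np.round(d["uv"]),np.round(ray(p,d["uv"],z),4))
E
```

```text
[0.50499909 0.13761079 0.03537624] 0.025635592881510096 8.85 [ 0.08645267 -0.87125138  0.23405303]
```

View pics/w3.png

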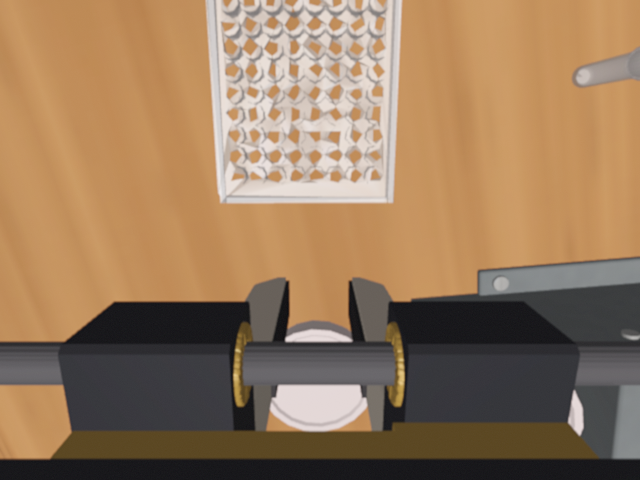

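The dish is centred between the fingertips (px 318 against tool centre 319), and the plate is clear of them. I lower the last 29 mm and start pushing.

Call:
{"method": "carry_out", "body": {
  "plan": [
    {"hand": 0.45,"x": 0,"y": 0,"z": -1.5,"wx": 0,"wy": 0,"wz": 0},
    {"hand": 0.45,"x": 0,"y": 0,"z": -1.4,"wx": 0,"wy": 0,"wz": 0},
    {"hand": 0.45,"x": 0,"y": 0,"z": 0,"wx": 0,"wy": 0,"wz": 0},
    {"hand": 0.45,"x": -0.1,"y": -0.5,"z": 0,"wx": 0,"wy": 0,"wz": 0},
    {"hand": 0.45,"x": -0.1,"y": -0.5,"z": 0,"wx": 0,"wy": 0,"wz": 0},
    {"hand": 0.45,"x": -0.1,"y": -0.5,"z": 0,"wx": 0,"wy": 0,"wz": 0},
    {"hand": 0.45,"x": -0.1,"y": -0.5,"z": 0,"wx": 0,"wy": 0,"wz": 0},
    {"hand": 0.45,"x": -0.1,"y": -0.5,"z": 0,"wx": 0,"wy": 0,"wz": 0}
  ]
}}

```text
clock: 9.75
tool_pos: [0.4997, 0.112, 0.0059]
ee_rot: [0.703, -0.703, 0.074, -0.075]
ft_force: [0.5, -0.2, 1.4]
width: 0.0257
```

Call:
{"method": "carry_out", "body": {
  "plan": [
    {"hand": 0.45,"x": -0.1,"y": -0.5,"z": 0,"wx": 0,"wy": 0,"wz": 0},
    {"hand": 0.45,"x": -0.1,"y": -0.5,"z": 0,"wx": 0,"wy": 0,"wz": 0},
    {"hand": 0.45,"x": -0.1,"y": -0.5,"z": 0,"wx": 0,"wy": 0,"wz": 0},
    {"hand": 0.45,"x": -0.1,"y": -0.5,"z": 0,"wx": 0,"wy": 0,"wz": 0},
    {"hand": 0.45,"x": -0.1,"y": -0.5,"z": 0,"wx": 0,"wy": 0,"wz": 0},
    {"hand": 0.45,"x": -0.1,"y": -0.5,"z": 0,"wx": 0,"wy": 0,"wz": 0},
    {"hand": 0.45,"x": -0.1,"y": -0.5,"z": 0,"wx": 0,"wy": 0,"wz": 0},
    {"hand": 0.45,"x": -0.1,"y": -0.5,"z": 0,"wx": 0,"wy": 0,"wz": 0}
  ]
}}

```text
clock: 10.55
tool_pos: [0.4915, 0.0721, 0.0056]
ee_rot: [-0.703, 0.703, -0.074, 0.074]
ft_force: [-0.9, 1.0, 0.6]
width: 0.0255
```

```bash
python3 - <<'E'
from h import *
I=[]
for c in("scene","wrist"):
    p=robot.read_camera(c);save(p,c+"4")
    for n,z in (("dish_0",0),("lane",0)):
        for d in robot.spot_point(n,p)[:3]: print(c,n,round(d["p"],2),np.round(d["uv"]),np.round(ray(p,d["uv"],z),4))
s=robot.observe();print(s["tool_pos"],s["width"],s["clock"],s["ft_force"])
a=cv2.resize(cv2.imread("pics/scene4.png")[260:440,280:480],(440,396));b=cv2.resize(cv2.imread("pics/wrist4.png")[240:,160:480],(350,263))
cv2.imwrite("pics/c4.png",np.hstack([a,cv2.copyMakeBorder(b,0,133,0,0,0)]))
E
```

```text
scene dish_0 0.95 [354. 356.] [0.479  0.0283 0.    ]
scene dish_0 0.76 [371. 310.] [0.6131 0.1099 0.    ]
scene dish_0 0.54 [371. 316.] [0.5954 0.0931 0.    ]
scene lane 0.73 [392. 383.] [ 0.4726 -0.0599  0.    ]
scene lane 0.26 [373. 311.] [0.6128 0.1043 0.    ]
wrist dish_0 0.95 [552. 282.] [0.5959 0.0539 0.    ]
[0.49164862 0.07256237 0.00561437] 0.025632825833081074 10.85 [-0.39513539 -0.1194501   0.12362824]
```

View pics/c4.png

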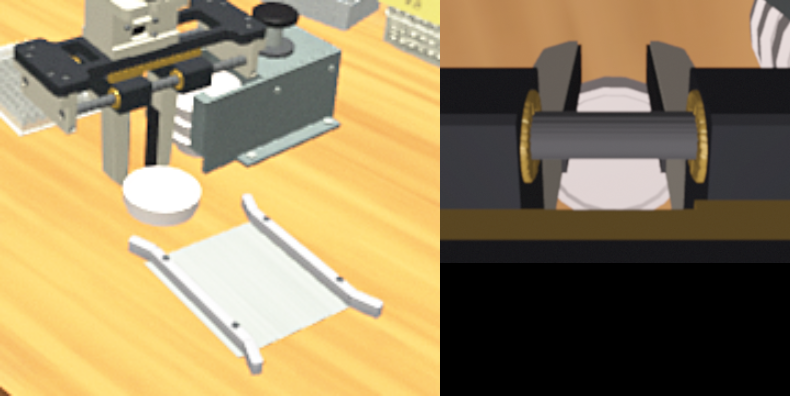

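The dish sits against both fingertips and is lined up with the lane mouth, with both rails clear of it. I push on into the lane.

Call:
{"method": "carry_out", "body": {
  "plan": [
    {"hand": 0.45,"x": -0.1,"y": -0.5,"z": 0,"wx": 0,"wy": 0,"wz": 0},
    {"hand": 0.45,"x": -0.1,"y": -0.6,"z": 0,"wx": 0,"wy": 0,"wz": 0},
    {"hand": 0.45,"x": -0.1,"y": -0.6,"z": 0,"wx": 0,"wy": 0,"wz": 0},
    {"hand": 0.45,"x": -0.1,"y": -0.6,"z": 0,"wx": 0,"wy": 0,"wz": 0},
    {"hand": 0.45,"x": -0.1,"y": -0.6,"z": 0,"wx": 0,"wy": 0,"wz": 0},
    {"hand": 0.45,"x": -0.1,"y": -0.6,"z": 0,"wx": 0,"wy": 0,"wz": 0},
    {"hand": 0.45,"x": -0.1,"y": -0.6,"z": 0,"wx": 0,"wy": 0,"wz": 0},
    {"hand": 0.45,"x": -0.1,"y": -0.6,"z": 0,"wx": 0,"wy": 0,"wz": 0}
  ]
}}

```text
clock: 11.65
tool_pos: [0.4836, 0.025, 0.0057]
ee_rot: [0.703, -0.703, 0.074, -0.074]
ft_force: [-1.2, -0.1, -0.2]
width: 0.0254
```

Call:
{"method": "carry_out", "body": {
  "plan": [
    {"hand": 0.45,"x": -0.1,"y": -0.6,"z": 0,"wx": 0,"wy": 0,"wz": 0},
    {"hand": 0.45,"x": -0.1,"y": -0.6,"z": 0,"wx": 0,"wy": 0,"wz": 0},
    {"hand": 0.45,"x": -0.1,"y": -0.6,"z": 0,"wx": 0,"wy": 0,"wz": 0},
    {"hand": 0.45,"x": -0.1,"y": -0.6,"z": 0,"wx": 0,"wy": 0,"wz": 0},
    {"hand": 0.45,"x": -0.1,"y": -0.6,"z": 0,"wx": 0,"wy": 0,"wz": 0},
    {"hand": 0.45,"x": -0.1,"y": -0.6,"z": 0,"wx": 0,"wy": 0,"wz": 0},
    {"hand": 0.45,"x": -0.1,"y": -0.5,"z": 0,"wx": 0,"wy": 0,"wz": 0},
    {"hand": 0.45,"x": 0,"y": -0.3,"z": 0,"wx": 0,"wy": 0,"wz": 0}
  ]
}}

```text
clock: 12.45
tool_pos: [0.4766, -0.019, 0.0057]
ee_rot: [0.703, -0.703, 0.075, -0.075]
ft_force: [0.4, -0.1, 0.2]
width: 0.0257
```

```bash
python3 - <<'E'
from h import *
p=robot.read_camera("scene");save(p,"scene5")
for n,z in (("dish_0",0),("lane",0)):
    for d in robot.spot_point(n,p)[:2]: print(n,round(d["p"],2),np.round(d["uv"]),np.round(ray(p,d["uv"],z),4))
s=robot.observe();print(s["tool_pos"],s["width"],s["clock"],s["ft_force"])
cv2.imwrite("pics/c5.png",cv2.resize(cv2.imread("pics/scene5.png")[280:440,300:480],(540,480)))
E
```

```text
dish_0 0.92 [391. 386.] [ 0.4659 -0.0623  0.    ]
dish_0 0.3 [402. 263.] [0.8224 0.1978 0.    ]
lane 0.76 [394. 385.] [ 0.4707 -0.0641  0.    ]
[ 0.47668857 -0.01862579  0.00567622] 0.025552725416612337 12.6 [-0.33208791 -0.35127235 -0.30537947]
```

View pics/c5.png

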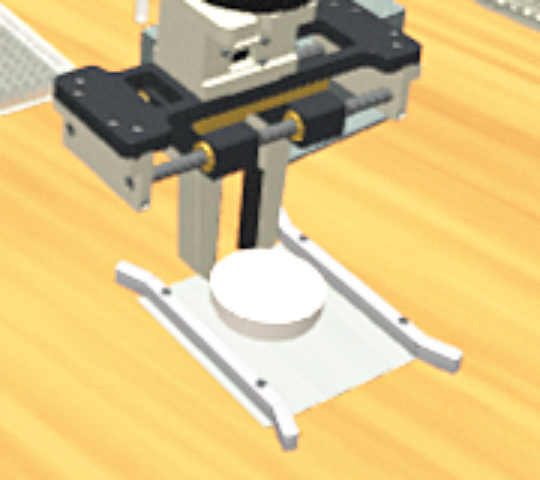

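The dish is between the rails, about 8–10 mm short of the middle. One more nudge, then I back off, lift and check.

Call:
{"method": "carry_out", "body": {
  "plan": [
    {"hand": 0.45,"x": -0.1,"y": -0.4,"z": 0,"wx": 0,"wy": 0,"wz": 0},
    {"hand": 0.45,"x": -0.1,"y": -0.4,"z": 0,"wx": 0,"wy": 0,"wz": 0},
    {"hand": 0.45,"x": 0,"y": -0.1,"z": 0,"wx": 0,"wy": 0,"wz": 0},
    {"hand": 0.45,"x": 0,"y": 0,"z": 0,"wx": 0,"wy": 0,"wz": 0},
    {"hand": 0.45,"x": 0.1,"y": 0.5,"z": 0,"wx": 0,"wy": 0,"wz": 0},
    {"hand": 0.45,"x": 0.2,"y": 1.0,"z": 0,"wx": 0,"wy": 0,"wz": 0},
    {"hand": 0.45,"x": 0,"y": 0,"z": 1,"wx": 0,"wy": 0,"wz": 0},
    {"hand": 0.45,"x": 0,"y": 0,"z": 3,"wx": 0,"wy": 0,"wz": 0}
  ]
}}

```text
clock: 13.4
tool_pos: [0.4763, -0.0118, 0.0443]
ee_rot: [-0.703, 0.703, -0.076, 0.073]
ft_force: [-0.3, 0.0, 1.4]
width: 0.0254
```

Call:
{"method": "carry_out", "body": {
  "plan": [
    {"hand": 0.45,"x": 0,"y": 0,"z": 3.5,"wx": 0,"wy": 0,"wz": 0},
    {"hand": 0.45,"x": 0,"y": 0,"z": 4,"wx": 0,"wy": 0,"wz": 0},
    {"hand": 0.45,"x": 0,"y": 0,"z": 4,"wx": 0,"wy": 0,"wz": 0},
    {"hand": 0.45,"x": 0,"y": 0,"z": 4,"wx": 0,"wy": 0,"wz": 0},
    {"hand": 0.45,"x": 0,"y": 3,"z": 0,"wx": 0,"wy": 0,"wz": 0},
    {"hand": 0.45,"x": 0,"y": 4.5,"z": 0,"wx": 0,"wy": 0,"wz": 0},
    {"hand": 0.45,"x": 0,"y": 4.5,"z": 0,"wx": 0,"wy": 0,"wz": 0},
    {"hand": 0.45,"x": 0,"y": 4.5,"z": 0,"wx": 0,"wy": 0,"wz": 0}
  ]
}}

```text
clock: 14.2
tool_pos: [0.4772, 0.1544, 0.2017]
ee_rot: [0.703, -0.703, 0.074, -0.075]
ft_force: [0.6, -1.4, 0.6]
width: 0.0256
```

Call:
{"method": "carry_out", "body": {
  "plan": [
    {"hand": 0.45,"x": 0,"y": 4.5,"z": 0,"wx": 0,"wy": 0,"wz": 0},
    {"hand": 0.45,"x": 0,"y": 4.5,"z": 0,"wx": 0,"wy": 0,"wz": 0},
    {"hand": 0.45,"x": 0,"y": 4.5,"z": 0,"wx": 0,"wy": 0,"wz": 0},
    {"hand": 0.45,"x": 0,"y": 4.5,"z": 0,"wx": 0,"wy": 0,"wz": 0},
    {"hand": 0.45,"x": 0,"y": 4.5,"z": 0,"wx": 0,"wy": 0,"wz": 0},
    {"hand": 0.45,"x": 0,"y": 3,"z": 0,"wx": 0,"wy": 0,"wz": 0},
    {"hand": 0.45,"x": 0,"y": 0,"z": 0,"wx": 0,"wy": 0,"wz": 0},
    {"hand": 0.45,"x": 0,"y": 0,"z": 0,"wx": 0,"wy": 0,"wz": 0}
  ]
}}

```text
clock: 15.0
tool_pos: [0.4772, 0.4079, 0.2009]
ee_rot: [-0.703, 0.703, -0.074, 0.074]
ft_force: [0.0, -0.3, -0.3]
width: 0.0254
```

```bash
python3 - <<'E'
from h import *
for c in("top","scene"):
    p=robot.read_camera(c);save(p,c+"6")
    for n,z in (("dish_0",0),("lane",0),("well_plate",0),("vial",0),("label_box",0)):
        for d in robot.spot_point(n,p)[:2]: print(c,n,round(d["p"],2),np.round(d["uv"]),np.round(ray(p,d["uv"],z),4))
s=robot.observe();print(s["tool_pos"],s["clock"],s["ft_force"])
a=cv2.resize(cv2.imread("pics/top6.png")[170:350,300:500],(440,396));b=cv2.resize(cv2.imread("pics/scene6.png")[240:440,260:460],(360,360))
cv2.imwrite("pics/c6.png",np.hstack([a,cv2.copyMakeBorder(b,0,36,0,0,0)]))
E
```

```text
top dish_0 0.95 [434. 305.] [ 0.4657 -0.0595  0.    ]
top dish_0 0.77 [374. 253.] [0.5771 0.0739 0.    ]
top lane 0.79 [434. 308.] [ 0.4593 -0.0591  0.    ]
top well_plate 0.9 [299. 279.] [0.517  0.2383 0.    ]
top vial 0.49 [314. 222.] [0.6437 0.2084 0.    ]
scene dish_0 0.89 [394. 390.] [ 0.4618 -0.0714  0.    ]
scene dish_0 0.82 [372. 307.] [0.6231 0.1141 0.    ]
scene lane 0.97 [394. 386.] [ 0.4689 -0.0663  0.    ]
scene vial 0.67 [370. 321.] [0.581  0.0839 0.    ]
scene vial 0.41 [346. 289.] [0.6363 0.199  0.    ]
scene label_box 0.68 [214. 270.] [0.4759 0.4499 0.    ]
scene label_box 0.28 [404. 266.] [0.8142 0.1867 0.    ]
[0.47769104 0.407345   0.20070629] 15.6 [-1.07037078  0.90735035 -0.19730838]
```

View pics/c6.png

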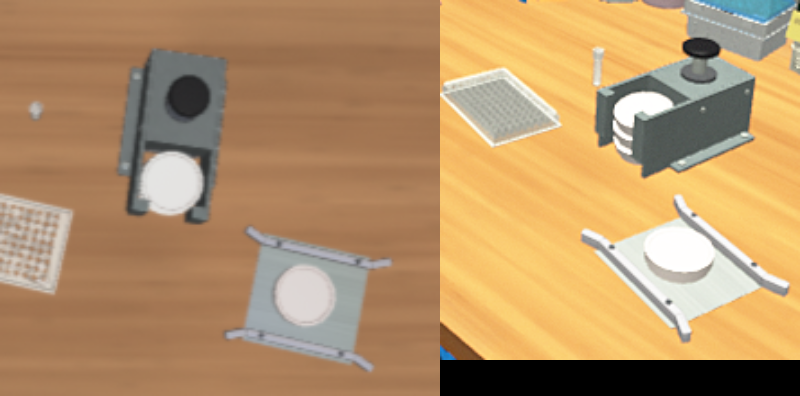

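The dish stands in the middle of the sheet at (305,295), clear of both rails. The plunger is up, three dishes are still in the magazine, and the plate and vial have not moved. I hand the job in.

```bash
python3 -c "
from bench import robot
print(robot.job_done())"
```

```text
the job is handed in; nothing more can be done
None
```

I pressed the plunger once to its stop, with 11.8 N measured at z = 78 mm, and let it spring back. One dish came out. I pushed it along the desk with two slightly opened fingertips into the parking lane, then lifted the arm clear and handed in the job at about 15.6 s.

**Last pictures (top and scene):** The dish stands close to the middle of the lane, clear of both rails. The plunger is up, and the other dishes are still in the magazine. The plate and vial are where they were, within the networks' scatter of a few millimetres.

**Checks that disagreed or failed:**
- **Lane position:** The estimates differed by up to about 2 cm along the rails, and my outline fit in the scene view was off by that much. I judged the final place from the pictures instead.
- **Label box:** It was found at its old place only in the scene picture. The last top view gave no detection of it.
- **False hits:** The networks gave some false low-value detections, such as a "vial" on the dispenser, which I ignored.

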